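Nest three jar sizes for labelling and close the open ones

TASK

Get one jar of each size ready for hand labelling: stand the large open jar, the medium open jar and the small closed jar upright in the labelling nests whose pockets match their diameters, each fully down on the pocket's floor. Once an open jar stands in its nest, never before, close it with the lid of its own size, pushed straight down as far as it goes. Do not tip the open jars, or balm will be lost; let go of everything at the end.

Things in the scene. Friction and masses are not known exactly. Their poses are not given: they have to be found in the camera images.
- jar_large: Open lilac jar with amber balm in its mouth, standing on the table. Body 62 mm in diameter, 30 mm high, foot chamfered 3 mm; above it a screw neck 51 mm in diameter, 14 mm high, chamfered at the rim; 90 g. Origin: centre of its underside, z up. Grip the body with the fingertips 16 to 20 mm above the underside, so that they stay above the nest's collar.
- jar_medium: Open lilac jar with amber balm in its mouth, standing on the table. Body 48 mm in diameter, 30 mm high, foot chamfered 3 mm; above it a screw neck 37 mm in diameter, 14 mm high, chamfered at the rim; 55 g. Origin: centre of its underside, z up. Grip the body with the fingertips 16 to 20 mm above the underside, so that they stay above the nest's collar.
- jar_small: Small closed lilac jar, lid already on, one piece: 38 mm in diameter, 49 mm high, fine seam 30 mm up, foot chamfered 3 mm, 40 g. Narrower than the 58 mm jars that crowd the back of the table. Origin: centre of its underside, z up. Stands upright on the table. Grip it with the fingertips at least 16 mm above its underside.
- lid_large: Lilac lid of the large jar: round cap, 62 mm in diameter, 18 mm high, mouth down on the table, 22 g. Bore 56 mm, 13 mm deep: it slips over the 51 mm neck 2.5 mm loose all round and needs no turning. When home its top wall rests on the neck's rim, its lower edge 31 mm above the jar's underside. Origin: centre of its lower edge, z up.
- lid_medium: Lilac lid of the medium jar: round cap, 48 mm in diameter, 18 mm high, mouth down on the table, 15 g. Bore 42 mm, 13 mm deep: it slips over the 37 mm neck 2.5 mm loose all round and needs no turning. When home its top wall rests on the neck's rim, its lower edge 31 mm above the jar's underside. Origin: centre of its lower edge, z up.
- nest_large: Nest for the large jar, fixed: aluminium plate 80 x 100 x 8 mm (x, y, z) with a round cream collar in the middle, 77 mm outside, pocket 65 mm wide. Pocket floor (dark pad) 8 mm, collar rim 20 mm above the table; the jar is 1.5 mm loose all round. Two 6 mm dowels at (32, 42) and (-32, -42) mm reach 21 mm. Origin: middle of the plate's underside, on the pocket's axis, z up.
- nest_medium: Nest for the medium jar, fixed: aluminium plate 80 x 100 x 8 mm (x, y, z) with a round cream collar in the middle, 63 mm outside, pocket 51 mm wide. Pocket floor (dark pad) 8 mm, collar rim 20 mm above the table; the jar is 1.5 mm loose all round. Two 6 mm dowels at (32, 42) and (-32, -42) mm reach 21 mm. Origin: middle of the plate's underside, on the pocket's axis, z up.
- nest_small: Nest for the small jar, fixed: aluminium plate 80 x 100 x 8 mm (x, y, z) with a round cream collar in the middle, 53 mm outside, pocket 41 mm wide. Pocket floor (dark pad) 8 mm, collar rim 20 mm above the table; the jar is 1.5 mm loose all round. Two 6 mm dowels at (32, 42) and (-32, -42) mm reach 21 mm. Origin: middle of the plate's underside, on the pocket's axis, z up.
Things that resemble listed ones, but are neither listed nor needed, are in the scene too. What is shaped like the jar_medium but red is not meant.

How it is judged (in metres and radians):
At the end, for the whole second after the job is handed in: Each jar upright (5 degrees) in its own nest, within 6 mm of its axis and 4 mm of the pocket floor; each lid level (5 degrees) on the jar of its size, within 6 mm of its axis, lower edge 27 to 35 mm above the jar's underside; all released, at rest (horizontal distance between jar_large and nest_large below 0.006 m and z of jar_large in the frame of nest_large below 0.012 m and horizontal distance between jar_medium and nest_medium below 0.006 m and z of jar_medium in the frame of nest_medium below 0.012 m and horizontal distance between jar_small and nest_small below 0.006 m and z of jar_small in the frame of nest_small below 0.012 m and horizontal distance between lid_large and jar_large below 0.006 m and z of lid_large in the frame of jar_large between 0.027 and 0.035 m and horizontal distance between lid_medium and jar_medium below 0.006 m and z of lid_medium in the frame of jar_medium between 0.027 and 0.035 m and angle between each of jar_large, jar_medium, jar_small, lid_large, lid_medium's own z axis and vertical below 0.09 rad and linear speed of each of jar_large, jar_medium, jar_small, lid_large, lid_medium below 0.02 m/s); the robot touches nothing.
It fails at once if the open large jar is tipped by more than 35 degrees, so that balm is lost (angle between jar_large's own z axis and vertical above 0.61 rad).
It fails at once if the large jar is closed while it does not stand in its nest (horizontal distance between lid_large and jar_large below 0.006 m and z of lid_large in the frame of jar_large between 0.027 and 0.035 m and not (horizontal distance between jar_large and nest_large below 0.006 m and z of jar_large in the frame of nest_large below 0.012 m)).
It fails at once if the open medium jar is tipped by more than 35 degrees, so that balm is lost (angle between jar_medium's own z axis and vertical above 0.61 rad).
It fails at once if the medium jar is closed while it does not stand in its nest (horizontal distance between lid_medium and jar_medium below 0.006 m and z of lid_medium in the frame of jar_medium between 0.027 and 0.035 m and not (horizontal distance between jar_medium and nest_medium below 0.006 m and z of jar_medium in the frame of nest_medium below 0.012 m)).
It also fails if it takes over 122 s, if anything falls off the work surface, if the arm or the gripper's body presses on something with over 40 N, if the wrist force passes 120 N, or if a joint passes its speed limit or range.

ROBOT

A 6-joint arm with a two-finger parallel gripper is mounted at the origin on a cart in front of the work surface, level with it; the furniture and walls round the work are solid. World frame = base frame: x ahead of the robot, y to its left, z up, the work surface at z = 0. Lengths are in m, angles in degrees, forces in N, time in s.
With the tool pointing down it reaches from about 0.4 to 0.825 m from the base axis. Payload 7 kg.
Tool frame: the origin (TCP) lies midway between the tips of the shut fingers; the grasp point (between the pads) lies 19 mm behind it (ctrl.grip_point_offset is the distance from the TCP to the grasp point, in m); x points along the fingers, y is the direction in which the jaws open and shut, and the axes are right-handed (so a half turn about x gives the same grasp; the last joint's range is limited). The gripper opens to 88 mm and grips with 3 to 60 N. Pads are 19 mm wide; open, the fingers measure 130 mm over their backs; the gripper's body (78 mm by 193 mm) begins 47 mm behind the grasp point.
Start: joints at [81.71, 20.546, 0.682, 0, -70.136, -16.507], TCP at [0.283, 0.613, 0.194] pointing down, gripper open.
Joint ranges: [-176.03, 176.03], [-82.01, 121.73], [-58.28, 71.71], [-173.87, 95.51], [-174.79, -0.11], [-173.66, 173.66]. Speed limits (degrees/s): [136.94, 136.94, 172.46, 180, 180, 180].

INTERFACE

Orientations are given as [roll, pitch, yaw] about the fixed x, y, z axes, in that order (R = Rz(yaw) Ry(pitch) Rx(roll)).
In Python, from plant import ctrl gives the robot as it stands.
- The arm moves only by the tool drive_tool, never from a script. Its argument "plan" is a list of rows, each a list of 3 entries, a list of its own where there are three numbers: the shift along the tool's x, y, z in m, then the turn, a rotation vector about the tool's x, y, z in degrees, then the opening, from 0 (shut) to 1 (fully open). In form: [[[dx, dy, dz], [wx, wy, wz], grip], ...]. A call has 1 to 20 rows; each row is the pose to reach, as a shift and turn from the pose measured when the call began, along the tool's axes at that moment; what a row does not reach only later rows make up. A row lasts 1/12 s, in which the tool goes at most 41.7 mm and 7.16 degrees, less where a joint would pass 70% of its speed; a pose out of reach is approached as far as the arm can. A call with a gripper value outside its range is refused whole. The fingers move at their own pace and stop on an object; the grip force is fixed at half the most. Time passes only in rows, so rows that repeat a pose let the fingers close. It gives the time, the measured TCP pose, the force and the opening at its end, in the units of the state.
- ctrl.get_obs(): the state, without advancing time (a new reading comes with each control period).
- ctrl.snapshot(name): name is "side" or "top" or "wrist"; returns the picture (480x640x3 uint8, blue, green, red); there is no depth.
- ctrl.get_calibration(name): a dict with "fx", "fy", "cx", "cy" (pixels), "R" (3x3) and "t" (3): a world point X has camera coordinates R X + t. Camera axes: x right, y down, z forward; pixel columns grow to the right and rows downward; lengths in m; the calibration is good to about 2 mm. The wrist camera is an equidistant fisheye: a pixel r from the principal point sees the ray r / f radians off the axis. A picture is of the moment at which its call begins: read the wrist's pose just before it. get_calibration takes no time and is no camera call; for the wrist camera it gives the pose at the moment of the call.
- ctrl.close_job(): hands the job in, once; it reports no verdict.
Trained networks look in the newest picture that a camera, given by its name, has taken for a name from the list of things; names that differ only in an ending like _2 or _b are one class to them, and where a whole thing is asked for, a point or a joint stands for the part that bears it (a point fixed in the world has none). Each returns a list of dicts, best first, with "confidence" (0 to 1); they miss things now and then, are a little off and sometimes report something else, mostly with a low value. They report only what shows in the picture. A call takes as long as a camera call. They do not tell look-alikes from the thing itself.
- ctrl.cut_out(camera, name): "pixels" (480x640 bool, what is visible of it) and "pixel" ([column, row] in pixels, amid what is visible of it).
- ctrl.landmark_of(camera, name): "pixel" ([column, row] in pixels: a listed point, or the origin of a listed thing).
The state is a dict: "clock": time; "joint_pos": joint angles; "qvel": joint speeds; "tau": joint torques, N m; "tool_pos": TCP position; "orientation": TCP orientation; "force": force on the tool from outside, world axes, zero at the start; "moment": the same for the moment, N m; "opening": finger opening in m.
Only numpy, scipy, OpenCV 4.12 (cv2) and the standard library are available. Lean on these libraries where they do the work, as an engineer would, in place of code of your own. Each camera call takes 0.05 s, during which the arm holds its last target. There are 200 camera calls.

## Working session

There is one attempt and no reset: what is moved stays moved. The work goes in short steps, Python scripts to look and compute and a tool call to move; the robot and the scene stay as the last step left them, time stands still between calls to the robot, and variables do not carry over. Pictures are saved under pics/ and viewed, about 12 in all and at most 16, crops included, and the job is handed in when it is done.

Besides the shell and the picture viewer there is one more tool, called as name([rows], argument=value, ...), one row to a line, values as JSON. drive_tool: Moves the arm, as the interface text tells. Its arguments: {"type":"object","properties":{"plan":{"type":"array","items":{"type":"array"}}},"required":["plan"]}

```bash
ls; mkdir -p pics; python3 - <<'E'
from plant import ctrl
import cv2
print(ctrl.get_obs())
for n in ("top","side","wrist"):
    cv2.imwrite(f"pics/{n}0.png",ctrl.snapshot(n))
    c=ctrl.get_calibration(n);print(n,c)
    for o in ("jar_large","jar_medium","jar_small","lid_large","lid_medium","nest_large","nest_medium","nest_small"):
        print(n,o,[([round(float(v)) for v in d["pixel"]],round(float(d["confidence"]),2)) for d in ctrl.landmark_of(n,o)])
E
```

```text
pics
{'clock': 0.0, 'joint_pos': array([ 8.17097105e+01,  2.05898969e+01,  6.33558507e-01, -2.07046244e-02,
       -7.01368907e+01, -1.65053758e+01]), 'qvel': array([-0.03477624, -0.0628172 ,  0.03136011, -0.01310274, -0.02985352,
       -0.00547896]), 'tau': array([ 1.38869789e-03, -5.82719314e+01,  2.93048644e+01,  6.99741885e+00,
        6.85591658e-03, -1.58814692e-04]), 'tool_pos': array([0.2828957 , 0.61224703, 0.19333663]), 'orientation': array([  94.71446459,   89.90476016, -110.08825146]), 'force': array([-0.07281835, -0.4861901 , -0.00688106]), 'moment': array([ 0.01657506, -0.02712601,  0.04871299]), 'opening': 0.08782601320268542}
top {'fx': 451.4731243170504, 'fy': 451.4731243170504, 'cx': 320.9386426838007, 'cy': 239.2783264903835, 'R': array([[-0.02651745, -0.99931923, -0.02564965],
       [-0.98234469,  0.03080329, -0.18452659],
       [ 0.18519107,  0.02030362, -0.98249276]]), 't': array([-0.18874781,  0.50657118,  1.33187951])}
top jar_large [([211, 257], 0.61), ([328, 224], 0.53)]
top jar_medium [([351, 266], 0.58), ([501, 264], 0.58)]
top jar_small [([302, 256], 0
[... 659 characters left out ...]
0.57)]
side lid_large [([231, 188], 0.58)]
side lid_medium [([272, 224], 0.6)]
side nest_large [([233, 184], 0.59), ([274, 188], 0.53)]
side nest_medium []
side nest_small [([310, 210], 0.69)]
wrist {'fx': 371.64829954431775, 'fy': 371.64829954431775, 'cx': 316.7449865636284, 'cy': 241.97022616334675, 'R': array([[-4.18361427e-01, -9.08280636e-01, -4.83444687e-05],
       [-8.68176785e-01,  3.99873625e-01,  2.93887997e-01],
       [-2.66913445e-01,  1.22993373e-01, -9.55839863e-01]]), 't': array([ 0.67388471, -0.03669343,  0.39243426])}
wrist jar_large []
wrist jar_medium []
wrist jar_small []
wrist lid_large []
wrist lid_medium []
wrist nest_large []
wrist nest_medium []
wrist nest_small []
```

```bash
python3 - <<'E'
import cv2
a=cv2.imread("pics/top0.png"); cv2.imwrite("pics/top0c.png",cv2.resize(a[150:350,130:530],(800,400),interpolation=cv2.INTER_CUBIC))
a=cv2.imread("pics/side0.png"); cv2.imwrite("pics/side0c.png",cv2.resize(a[130:430,180:480],(600,600),interpolation=cv2.INTER_CUBIC))
E
```

```text
(no output)
```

View pics/top0.png

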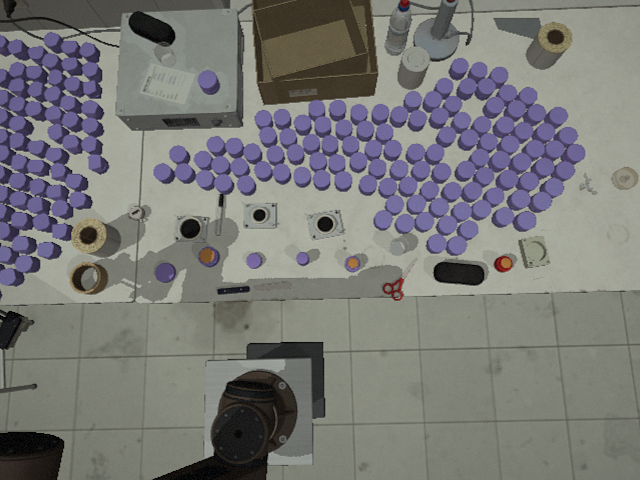

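View pics/top0c.png

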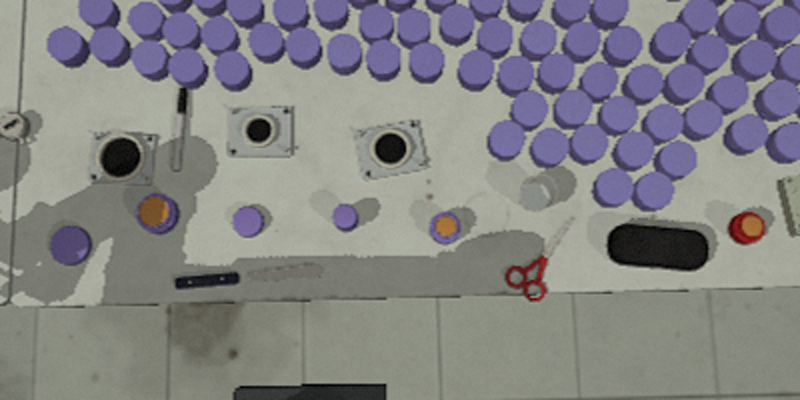

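View pics/side0c.png

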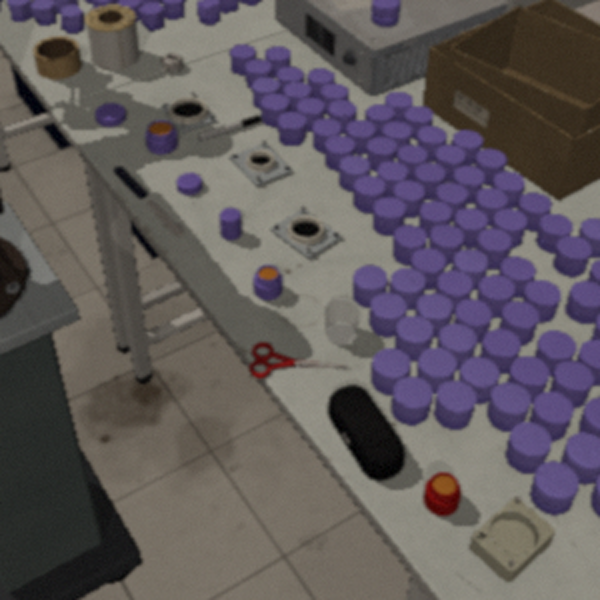

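The views show these candidates, as top-image pixels:
- **Large lid:** purple disc (165,272).
- **Large jar:** amber-topped jar (208,256).
- **Medium lid:** disc (254,260), low in the side view.
- **Small jar:** narrow, tall jar (302,258).
- **Medium jar:** amber-topped jar (352,264).
- **Not wanted:** red look-alike (503,264), the crowd of 58 mm jars at the back, and a cream empty nest (535,252).
- **Nests by pocket size:** large (190,228), small (259,215), medium (325,224).

Next I measure them.

```bash
cat > h.py <<'E'
import numpy as np,cv2
from plant import ctrl
from scipy.spatial.transform import Rotation as Ro
def ray(c,px,fish=False):
    u=(np.array(px,float)-[c["cx"],c["cy"]])/[c["fx"],c["fy"]]
    if fish:
        r=np.hypot(*u); d=np.r_[u/max(r,1e-9)*np.sin(r),np.cos(r)]
    else: d=np.r_[u,1]
    R=np.array(c["R"]); return -R.T@np.array(c["t"]),R.T@d
def world(c,px,z,fish=False):
    o,d=ray(c,px,fish); return o+d*(z-o[2])/d[2]
def pix(c,X,fish=False):
    p=np.array(c["R"])@np.array(X)+np.array(c["t"])
    if fish:
        r=np.hypot(p[0],p[1]); a=np.arctan2(r,p[2]); u=p[:2]/max(r,1e-9)*a
    else: u=p[:2]/p[2]
    return u*[c["fx"],c["fy"]]+[c["cx"],c["cy"]]
def circ(z,r,xy,n=90):
    a=np.linspace(0,2*np.pi,n,endpoint=False)
    return np.c_[xy[0]+r*np.cos(a),xy[1]+r*np.sin(a),np.full(n,z)]
def hull(c,xy,prof,fish=False):
    P=np.array([pix(c,X,fish) for z,r in prof for X in circ(z,r,xy,40)],np.float32)
    return cv2.convexHull(P)
def fit(c,mask,xy0,prof,fish=False):
    """xy whose projected silhouette centroid+area match mask centroid"""
    m=cv2.moments(mask.astype(np.uint8),True); g=np.array([m["m10"],m["m01"]])/m["m00"]
    xy=np.array(xy0,float)
    f=lambda xy:(lambda M:np.array([M["m10"],M["m01"]])/M["m00"])(cv2.moments(hull(c,xy,prof,fish)))
    for _ in range(6):
        J=np.array([(f(xy+d)-f(xy-d))/.004 for d in (np.array([.002,0]),np.array([0,.002]))]).T
        xy=xy+np.linalg.solve(J,g-f(xy))
    return xy,m["m00"],cv2.contourArea(hull(c,xy,prof,fish))
PROF={"jar_large":[(0.,.028),(.003,.031),(.03,.031),(.044,.0245)],"jar_medium":[(0.,.021),(.003,.024),(.03,.024),(.044,.0175)],
"jar_small":[(0.,.016),(.003,.019),(.049,.019)],"lid_large":[(0.,.031),(.018,.031)],"lid_medium":[(0.,.024),(.018,.024)]}
def blob(im,px,r=6):
    h=cv2.cvtColor(im,cv2.COLOR_BGR2HSV)
    m=((h[...,0]>115)&(h[...,0]<150)&(h[...,1]>70)&(h[...,2]>30))|((h[...,0]>5)&(h[...,0]<22)&(h[...,1]>110)&(h[...,2]>60))
    m=cv2.morphologyEx(m.astype(np.uint8),cv2.MORPH_CLOSE,np.ones((3,3)))
    n,l=cv2.connectedComponents(m); x,y=map(int,px)
    w=l[y-r:y+r+1,x-r:x+r+1]; w=w[w>0]
    return l==np.bincount(w).argmax()
E
python3 - <<'E'
from h import *
px={"top":{"lid_large":(165,272),"jar_large":(208,256),"lid_medium":(254,260),"jar_small":(302,258),"jar_medium":(352,264)},
"side":{"lid_large":(235,187),"jar_large":(261,199),"lid_medium":(275,222),"jar_small":(295,242),"jar_medium":(314,272)}}
for n in px:
    im=cv2.imread(f"pics/{n}0.png");c=ctrl.get_calibration(n)
    for k,p in px[n].items():
        xy,a,b=fit(c,blob(im,p),world(c,p,.02)[:2],PROF[k]);print(n,k,np.round(xy,4),a,b)
    for k in ("nest_large","nest_medium","nest_small"):
        best=ctrl.snapshot(n) is not None and ctrl.cut_out(n,k)
        print(n,k,[(np.round(d["pixel"]),d["pixels"].sum(),np.round(world(c,np.argwhere(d["pixels"]).mean(0)[::-1],.008)[:2],4)) for d in best])
        for d in best[:1]:
            r=cv2.minAreaRect(np.argwhere(d["pixels"])[:,::-1].astype(np.float32)); 
            q=[world(c,p,.008)[:2] for p in cv2.boxPoints(r)]; print("  ",np.round(q,3).tolist())
E
```

```text
top lid_large [0.4187 0.2856] 297.0 350.435676853871
top jar_large [0.4628 0.1473] 303.0 359.4203525700141
top lid_medium [0.4474 0.0083] 166.0 203.3416868565837
top jar_small [ 0.4463 -0.1446] 118.0 147.95175963826478
top jar_medium [ 0.4273 -0.297 ] 179.0 208.53067110455595
top nest_large [(array([188., 226.]), np.int64(736), array([0.5545, 0.2087]))]
   [[0.595, 0.261], [0.591, 0.158], [0.514, 0.156], [0.517, 0.258]]
top nest_medium [(array([327., 222.]), np.int64(801), array([ 0.5534, -0.2144])), (array([300., 258.]), np.int64(129), array([ 0.4477, -0.1418])), (array([210., 256.]), np.int64(328), array([0.4648, 0.1527]))]
   [[0.587, -0.158], [0.602, -0.258], [0.52, -0.27], [0.505, -0.17]]
top nest_small [(array([257., 214.]), np.int64(726), array([ 0.5897, -0.009 ]))]
   [[0.633, 0.04], [0.63, -0.056], [0.549, -0.055], [0.552, 0.04]]
side lid_large [0.4176 0.288 ] 132.0 166.14234131539706
side jar_large [0.4613 0.1479] 190.0 235.59867312491406
side lid_medium [0.4474 0.0098] 101.0 133.53798546944745
side jar_small [ 0.4465 -0.1426] 131.0 170.78548292419873
side jar_medium [ 0.4268 -0.2961] 177.0 220.49116122582927
side nest_large [(array([274., 184.]), np.int64(307), array([0.5532, 0.2081]))]
   [[0.52, 0.257], [0.613, 0.274], [0.586, 0.16], [0.497, 0.146]]
side nest_medium [(array([333., 243.]), np.int64(456), array([ 0.5527, -0.2167]))]
   [[0.507, -0.179], [0.589, -0.134], [0.601, -0.254], [0.521, -0.294]]
side nest_small [(array([310., 212.]), np.int64(375), array([ 0.5868, -0.0127]))]
   [[0.547, 0.036], [0.628, 0.078], [0.626, -0.058], [0.549, -0.094]]
```

Top and side agree within about 3 mm. Now a helper that turns target poses into move rows, and the first move.

```bash
cat >> h.py <<'E'
def Rt(o): return Ro.from_euler("xyz",o["orientation"],degrees=True)
def goal(yaw): # jaw (tool y) at yaw deg from world +y, pointing down
    return Ro.from_euler("z",yaw,degrees=True)*Ro.from_matrix(np.array([[0,0,1],[0,1,0],[-1,0,0]]))
def rel(X,yaw=0,o=None):
    o=o or ctrl.get_obs(); R=Rt(o)
    return np.round(R.inv().apply(np.array(X)-o["tool_pos"]),4).tolist(),np.round((R.inv()*goal(yaw)).as_rotvec(degrees=True),2).tolist()
def st():
    o=ctrl.get_obs();print("t",round(o["clock"],2),np.round(o["tool_pos"],4),np.round(o["orientation"],1),"F",np.round(o["force"],1),"op",round(o["opening"],4),"j",np.round(o["joint_pos"],0));return o
E
python3 - <<'E'
from h import *
o=st();c=ctrl.get_calibration("wrist");R=Rt(o)
C=-np.array(c["R"]).T@np.array(c["t"]);print("cam in tool",R.inv().apply(C-o["tool_pos"]),"axis in tool",R.inv().apply(np.array(c["R"])[2]))
print(R.as_matrix().round(3))
for y in (0,180,-90,90): print(y,rel([.48,.21,.2],y))
E
```

```text
t 1.95 [0.2831 0.6127 0.1943] [-150.    90.     5.2] F [1.  0.7 0.1] op 0.0877 j [ 82.  21.   1.   0. -70. -17.]
cam in tool [-0.19161705  0.00100929 -0.0794315 ] axis in tool [9.55835924e-01 3.28343694e-04 2.93900626e-01]
[[ 0.    -0.419 -0.908]
 [ 0.    -0.908  0.419]
 [-1.    -0.    -0.   ]]
0 ([-0.0057, 0.283, -0.3476], [155.2, 0.0, 0.0])
180 ([-0.0057, 0.283, -0.3476], [-24.8, -0.0, 0.0])
-90 ([-0.0057, 0.283, -0.3476], [-114.8, -0.0, -0.0])
90 ([-0.0057, 0.283, -0.3476], [65.2, -0.0, 0.0])
```

drive_tool([
  [[-0.006,0.1,-0.12],[-10,0,0],1],
  [[-0.006,0.2,-0.25],[-20,0,0],1],
  [[-0.006,0.283,-0.33],[-24.8,0,0],1],
  [[-0.006,0.283,-0.33],[-24.8,0,0],1],
  [[-0.006,0.283,-0.33],[-24.8,0,0],1],
  [[-0.006,0.283,-0.33],[-24.8,0,0],1],
  [[-0.006,0.283,-0.33],[-24.8,0,0],1],
  [[-0.006,0.283,-0.33],[-24.8,0,0],1],
  [[-0.006,0.283,-0.33],[-24.8,0,0],1],
  [[-0.006,0.283,-0.33],[-24.8,0,0],1],
  [[-0.006,0.283,-0.33],[-24.8,0,0],1],
  [[-0.006,0.283,-0.33],[-24.8,0,0],1],
  [[-0.006,0.283,-0.33],[-24.8,0,0],1],
  [[-0.006,0.283,-0.33],[-24.8,0,0],1],
])

```text
clock: 3.12
tool_pos: [0.464, 0.2176, 0.2004]
orientation: [-127.7, 90.0, 52.2]
force: [0.3, 0.4, -1.2]
opening: 0.0877
```

```bash
python3 - <<'E'
from h import *
o=st();im=ctrl.snapshot("wrist");cv2.imwrite("pics/w1.png",im);c=ctrl.get_calibration("wrist")
for k,X in {"jar_large":(.462,.1475,.03),"lid_large":(.418,.287,.018),"nest_large":(.554,.2085,.02)}.items(): print(k,pix(c,X,True))
E
```

```text
t 3.12 [0.464  0.2176 0.2004] [-127.7   90.    52.2] F [ 0.3  0.4 -1.2] op 0.0877 j [ 47.   5. -19.  -0. -66.  43.]
jar_large [385.80691426 213.33245298]
lid_large [251.51621226 250.76817271]
nest_large [325.70324066 120.1199004 ]
```

View pics/w1.png

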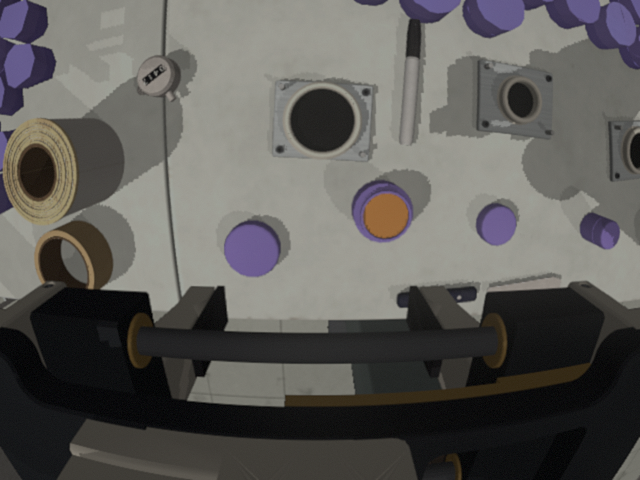

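The wrist view shows lid_large (252,250), jar_large (383,210), nest_large (323,120), lid_medium (497,224) and nest_small (520,100), all where they were predicted to within a few mm. I'll fit them from this view.

```bash
cat >> h.py <<'E'
PR={"nest_large":.0325,"nest_medium":.0255,"nest_small":.0205}
def ras(P,s=8): # supersampled polygon centroid helper
    m=np.zeros((480*2,640*2),np.uint8);cv2.fillPoly(m,[np.round(P*2*16).astype(np.int32)],1,shift=4);return m
def fitnest(c,im,xy0,k,fish=True):
    r=PR[k];g=cv2.cvtColor(im,cv2.COLOR_BGR2GRAY);p=pix(c,[*xy0,.012],fish)
    x,y=map(int,p);w=g[max(y-45,0):y+45,max(0,x-45):x+45]
    mm=(g<60).astype(np.uint8);n,l=cv2.connectedComponents(mm);q=l[y-4:y+5,x-4:x+5];q=q[q>0]
    m=l==np.bincount(q).argmax();M=cv2.moments(m.astype(np.uint8),True);t=np.array([M["m10"],M["m01"]])/M["m00"]
    def f(xy):
        P=[np.array([pix(c,X,fish) for X in circ(z,r,xy)]) for z in (.02,.008)]
        a=ras(P[0])&ras(P[1]);A=cv2.moments(a,True);return np.array([A["m10"],A["m01"]])/A["m00"]/2-.25,A["m00"]/4
    xy=np.array(xy0,float)
    for _ in range(6):
        J=np.array([(f(xy+d)[0]-f(xy-d)[0])/.008 for d in (np.array([.004,0]),np.array([0,.004]))]).T
        xy=xy+np.linalg.solve(J,t-f(xy)[0])
    return xy,M["m00"],f(xy)[1]
E
python3 - <<'E'
from h import *
im=cv2.imread("pics/w1.png");c=ctrl.get_calibration("wrist")
for k,p in {"jar_large":(383,210),"lid_large":(252,250),"lid_medium":(497,224),"jar_small":(600,230)}.items():
    xy,a,b=fit(c,blob(im,p),world(c,p,.02,True)[:2],PROF[k],True);print(k,xy.round(4),a,b)
for k,p in {"nest_large":(323,120),"nest_small":(520,100)}.items():
    xy,a,b=fitnest(c,im,world(c,p,.012,True)[:2],k);print(k,xy.round(4),a,b)
t=cv2.imread("pics/top0.png");ct=ctrl.get_calibration("top")
for k,p in {"nest_large":(190,228),"nest_small":(259,215),"nest_medium":(325,224)}.items():
    xy,a,b=fitnest(ct,t,world(ct,p,.012)[:2],k,False);print("top",k,xy.round(4),a,b)
print(rel([.4628,.149,.13],180),rel([.4628,.149,.018],180))
E
```

```text
jar_large [0.4617 0.1497] 2799.0 3064.817992418073
lid_large [0.4176 0.2881] 2346.0 2657.124519598554
lid_medium [0.4469 0.0103] 1196.0 1437.6941971566994
jar_small [ 0.4465 -0.1429] 956.0 1137.7114662625827
nest_large [0.5544 0.2118] 3110.0 3187.5
nest_small [ 0.5919 -0.0093] 744.0 677.75
top nest_large [0.5547 0.2097] 288.0 304.0
top nest_small [ 0.591  -0.0095] 103.0 125.25
top nest_medium [ 0.5553 -0.2171] 175.0 200.25
([0.0703, 0.0691, 0.0011], [0.03, -0.01, 0.01]) ([0.1823, 0.0691, 0.0011], [0.03, -0.01, 0.01])
```

Placing the large jar first, with the jaws along y.

drive_tool([
  [[0.04,0.04,0.001],[0,0,0],1],
  [[0.07,0.069,0.002],[0,0,0],1],
  [[0.1,0.069,0.002],[0,0,0],1],
  [[0.12,0.069,0.002],[0,0,0],1],
  [[0.14,0.069,0.002],[0,0,0],1],
  [[0.16,0.069,0.002],[0,0,0],1],
  [[0.175,0.069,0.002],[0,0,0],1],
  [[0.182,0.069,0.002],[0,0,0],1],
  [[0.182,0.069,0.002],[0,0,0],1],
  [[0.182,0.069,0.002],[0,0,0],1],
  [[0.182,0.069,0.002],[0,0,0],1],
])

```text
clock: 4.08
tool_pos: [0.4625, 0.15, 0.0192]
orientation: [-143.4, 89.9, 36.7]
force: [0.1, -0.8, 0.2]
opening: 0.0877
```

drive_tool([
  [[0,0,0],[0,0,0],0.65],
  [[0,0,0],[0,0,0],0.3],
  [[0,0,0],[0,0,0],0],
  [[0,0,0],[0,0,0],0],
  [[0,0,0],[0,0,0],0],
  [[0,0,0],[0,0,0],0],
  [[0,0,0],[0,0,0],0],
  [[0,0,0],[0,0,0],0],
  [[0,0,0],[0,0,0],0],
  [[0,0,0],[0,0,0],0],
])

```text
clock: 4.92
tool_pos: [0.4625, 0.1499, 0.0192]
orientation: [-143.6, 89.9, 36.5]
force: [-0.3, -0.3, 0.1]
opening: 0.0263
```

```bash
python3 - <<'E'
from h import *
o=st();im=ctrl.snapshot("wrist");s=ctrl.snapshot("side")[130:330,180:380];im=cv2.resize(im,(800,600))
im[:300,:300]=cv2.resize(s,(300,300));cv2.imwrite("pics/w2.png",im);st()
E
```

```text
t 4.92 [0.4625 0.1499 0.0192] [-143.6   89.9   36.5] F [-0.3 -0.3  0.1] op 0.0263 j [ 41.  14. -36.   0. -40.  49.]
t 5.02 [0.4625 0.15   0.0192] [-143.3   89.9   36.8] F [0.4 0.5 0. ] op 0.0186 j [ 41.  14. -36.   0. -40.  49.]
```

View pics/w2.png

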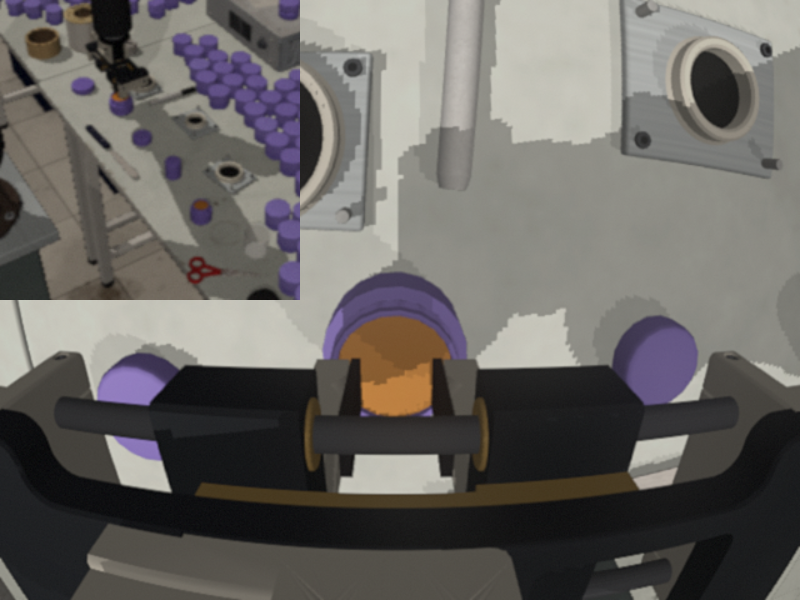

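```bash
python3 - <<'E'
from h import *
c=ctrl.get_calibration("wrist");o=ctrl.get_obs();s=1.25
im=ctrl.snapshot("wrist")
for z in (0,.019,.044,.08): print(z,pix(c,[*o["tool_pos"][:2],o["tool_pos"][2]+z],True)*s)
m=blob(im,(325,230));xy,a,b=fit(c,m,[.47,.15],PROF["jar_large"],True);print("jar?",xy,a,b)
P=hull(c,(.4617,.1497),PROF["jar_large"],True)*s;print("pred bbox",P.min(0),P.max(0))
a=pix(c,[.4617,.1497,.044],True)*s;print(a)
cs=ctrl.get_calibration("side");S=ctrl.snapshot("side");u=pix(cs,[.4617,.1497,.02]);print(u)
x,y=map(int,u);cv2.imwrite("pics/s2.png",cv2.resize(S[y-45:y+45,x-60:x+60],(800,600),interpolation=cv2.INTER_CUBIC));st()
E
```

```text
0 [393.99175348 345.6834876 ]
0.019 [393.77772301 363.3643659 ]
0.044 [393.43188312 392.17695157]
0.08 [392.75016536 449.89617808]
jar? [0.46680091 0.14963587] 8051.0 11028.806756154634
pred bbox [[322.0846  271.23163]] [[466.95126 423.6119 ]]
[394.36009981 371.28873581]
[260.07882422 198.6136005 ]
t 5.12 [0.4625 0.15   0.0192] [-143.5   89.9   36.6] F [-1.2 -0.3  0.2] op 0.0105 j [ 41.  14. -36.   0. -40.  49.]
```

View pics/s2.png

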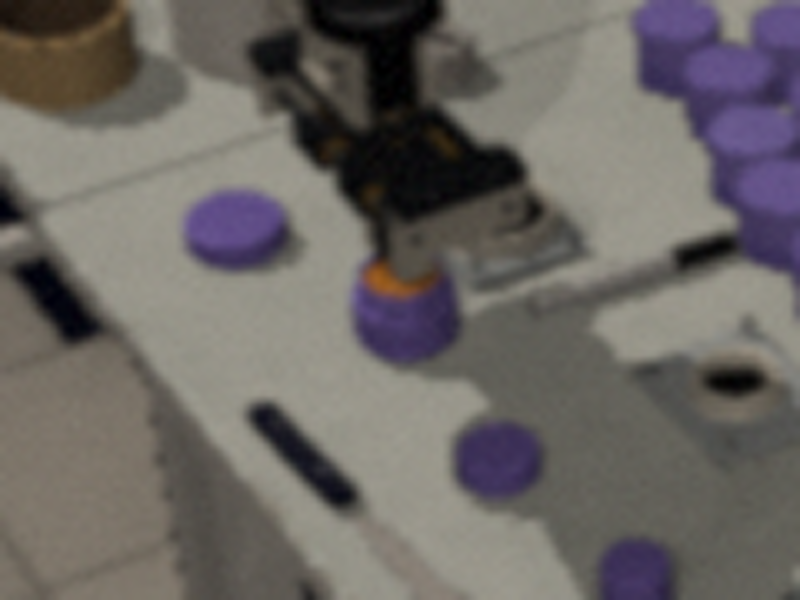

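The jar has not moved, and the fingers closed without touching it, so the tips seem to end above the rim. I'll work out from the images where the real tips lie relative to the reported TCP.

```bash
python3 - <<'E'
from h import *
from scipy.optimize import fsolve
print("offset",ctrl.grip_point_offset,[a for a in dir(ctrl) if a[0]!="_"])
o=ctrl.get_obs();c=ctrl.get_calibration("wrist");R=Rt(o)
def tp(v): return pix(c,o["tool_pos"]+R.apply(v),True)
for op,hw,y in ((.0877,92.5,288),(.0263,29.6,288)):
    f=lambda q:[tp([-q[0],op/2,q[1]])[1]-y, abs(tp([-q[0],op/2,q[1]])[0]-tp([-q[0],-op/2,q[1]])[0])/2-hw]
    print(op,fsolve(f,[.02,-.01]))
a=cv2.imread("pics/w1.png")[240:400,180:460]
b=ctrl.snapshot("wrist")[240:400,180:460]
cv2.imwrite("pics/tips.png",np.vstack([cv2.resize(v,None,fx=1.85,fy=1.85,interpolation=cv2.INTER_CUBIC) for v in (a,b)]))
st()
E
```

```text
offset 0.0188 ['PlanningError', 'close_job', 'cut_out', 'get_calibration', 'get_obs', 'grip_point_offset', 'landmark_of', 'snapshot']
0.0877 [ 0.03398143 -0.00780228]
0.0263 [ 0.04096021 -0.0113405 ]
t 5.17 [0.4625 0.15   0.0192] [-143.5   89.9   36.6] F [-0.6 -0.2 -0.3] op 0.0067 j [ 41.  14. -36.   0. -40.  49.]
```

View pics/tips.png

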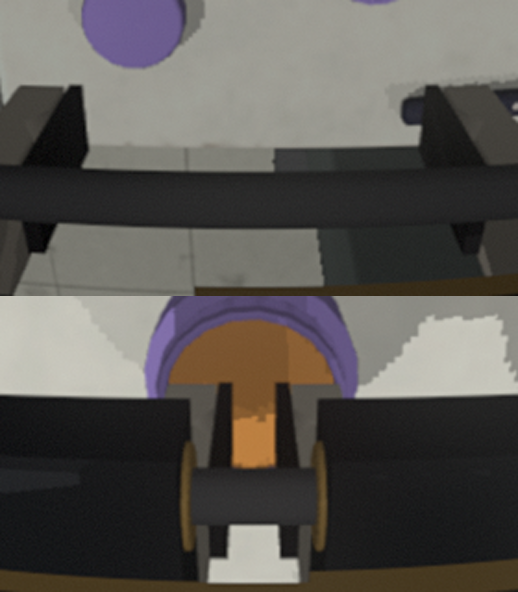

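The tips lie about 35–40 mm short of the reported TCP, so they were above the 44 mm rim. The camera height is fine, since the jar's size matches. I'll open, go lower, and find the true tip height by touching the table gently.

drive_tool([
  [[0,0,0],[0,0,0],1],
  [[0,0,0],[0,0,0],1],
  [[0,0,0],[0,0,0],1],
  [[0,0,0],[0,0,0],1],
  [[0,0,0],[0,0,0],1],
  [[0,0,0],[0,0,0],1],
  [[0,0,0],[0,0,0],1],
  [[0,0,0],[0,0,0],1],
  [[0,0,0],[0,0,0],1],
  [[0,0,0],[0,0,0],1],
  [[0,0,0],[0,0,0],1],
  [[0,0,0],[0,0,0],1],
  [[0,0,0],[0,0,0],1],
  [[0.01,0,0],[0,0,0],1],
  [[0.02,0,0],[0,0,0],1],
  [[0.03,0,0],[0,0,0],1],
  [[0.036,0,0],[0,0,0],1],
  [[0.036,0,0],[0,0,0],1],
  [[0.036,0,0],[0,0,0],1],
])

```text
clock: 6.75
tool_pos: [0.4624, 0.1499, -0.017]
orientation: [-153.0, 90.0, 27.1]
force: [0.3, -0.7, -0.4]
opening: 0.0875
```

```bash
python3 - <<'E'
from h import *
o=st();w=ctrl.snapshot("wrist")[200:400,140:500];S=ctrl.snapshot("side")[150:250,190:330]
cv2.imwrite("pics/w3.png",np.hstack([cv2.resize(w,(450,250)),cv2.resize(S,(350,250),interpolation=cv2.INTER_CUBIC)]))
E
```

```text
t 6.75 [ 0.4624  0.1499 -0.017 ] [-153.    90.    27.1] F [ 0.3 -0.7 -0.4] op 0.0875 j [ 41.  17. -38.   0. -35.  49.]
```

View pics/w3.png

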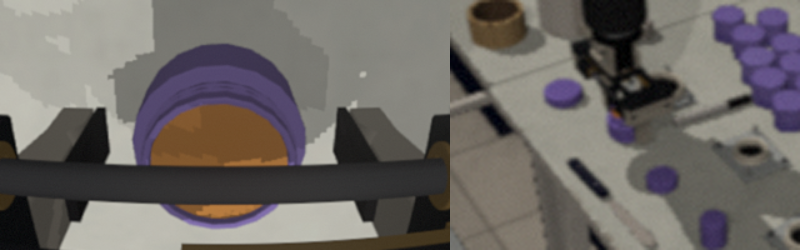

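drive_tool([
  [[0,0,0],[0,0,0],0.5],
  [[0,0,0],[0,0,0],0],
  [[0,0,0],[0,0,0],0],
  [[0,0,0],[0,0,0],0],
  [[0,0,0],[0,0,0],0],
  [[0,0,0],[0,0,0],0],
  [[0,0,0],[0,0,0],0],
])

```text
clock: 7.43
tool_pos: [0.463, 0.1503, -0.0162]
orientation: [-145.2, 89.9, 34.9]
force: [-0.8, -0.1, 2.6]
opening: 0.0607
```

```bash
python3 - <<'E'
from h import *
o=st();w=ctrl.snapshot("wrist");c=ctrl.get_calibration("wrist")
xy,a,b=fit(c,blob(w,(317,230)),[.4617,.1497],PROF["jar_large"],True);print(xy,a,b)
print(rel([.5544,.2118,.07],180))
E
```

```text
t 7.43 [ 0.463   0.1503 -0.0162] [-145.2   89.9   34.9] F [-0.8 -0.1  2.6] op 0.0607 j [ 41.  17. -37.   0. -35.  49.]
[0.4709542  0.14949495] 10852.0 16160.11857370811
([-0.086, -0.0615, -0.0917], [0.1, -0.11, 0.08])
```

Gripped at 61 mm. The jar-to-nest offset agrees between the wrist and top views: (+0.0923, +0.0622). Lift and carry.

drive_tool([
  [[-0.02,0,0],[0,0,0],0],
  [[-0.04,0,0],[0,0,0],0],
  [[-0.06,0,0],[0,0,0],0],
  [[-0.06,-0.02,-0.03],[0,0,0],0],
  [[-0.06,-0.04,-0.06],[0,0,0],0],
  [[-0.06,-0.062,-0.092],[0,0,0],0],
  [[-0.06,-0.062,-0.092],[0,0,0],0],
  [[-0.06,-0.062,-0.092],[0,0,0],0],
  [[-0.06,-0.062,-0.092],[0,0,0],0],
  [[-0.06,-0.062,-0.092],[0,0,0],0],
])

```text
clock: 8.32
tool_pos: [0.5537, 0.2116, 0.0436]
orientation: [-140.4, 89.9, 39.7]
force: [-0.4, 0.1, -1.2]
opening: 0.061
```

```bash
python3 - <<'E'
from h import *
o=st();w=ctrl.snapshot("wrist");c=ctrl.get_calibration("wrist");cs=ctrl.get_calibration("side");S=ctrl.snapshot("side")
x,y=map(int,pix(cs,[.555,.212,.04]))
cv2.imwrite("pics/w4.png",np.hstack([cv2.resize(w,(480,360)),cv2.resize(S[y-45:y+45,x-40:x+40],(320,360),interpolation=cv2.INTER_CUBIC)]))
print(rel([.555,.2124,-.008],180))
E
```

```text
t 8.32 [0.5537 0.2116 0.0436] [-140.4   89.9   39.7] F [-0.4  0.1 -1.2] op 0.061 j [ 40.  21. -21.   0. -48.  50.]
([0.0521, -0.0005, -0.0009], [0.1, -0.1, 0.07])
```

View pics/w4.png

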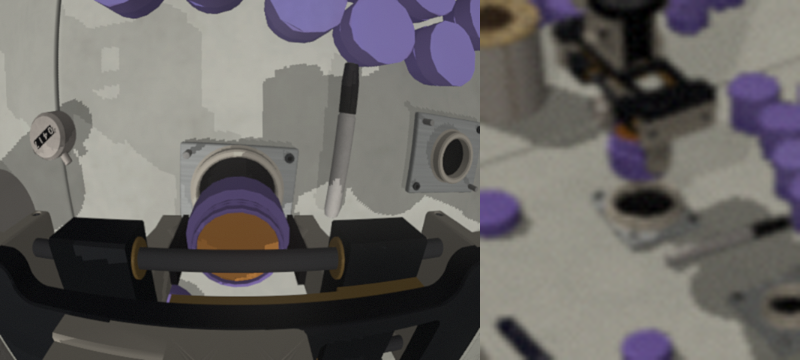

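The jar hangs level above nest_large: in the wrist view it sits at about (237,235), with the collar behind it. Lowering it.

drive_tool([
  [[0.01,-0.0006,-0.001],[0,0,0],0],
  [[0.02,-0.0006,-0.001],[0,0,0],0],
  [[0.03,-0.0006,-0.001],[0,0,0],0],
  [[0.036,-0.0006,-0.001],[0,0,0],0],
  [[0.039,-0.0006,-0.001],[0,0,0],0],
  [[0.042,-0.0006,-0.001],[0,0,0],0],
  [[0.045,-0.0006,-0.001],[0,0,0],0],
  [[0.045,-0.0006,-0.001],[0,0,0],0],
])

```text
clock: 9.08
tool_pos: [0.5549, 0.2124, -0.0014]
orientation: [-143.7, 89.9, 36.4]
force: [-0.4, -0.6, -1.3]
opening: 0.0609
```

drive_tool([
  [[0.002,0,0],[0,0,0],0],
  [[0.004,0,0],[0,0,0],0],
  [[0.006,0,0],[0,0,0],0],
  [[0.007,0,0],[0,0,0],0],
  [[0.007,0,0],[0,0,0],0],
])

```text
clock: 9.5
tool_pos: [0.555, 0.2124, -0.0082]
orientation: [-146.2, 89.9, 33.9]
force: [-1.2, -0.7, 1.5]
opening: 0.061
```

Fz has turned positive, so the jar rests on the pocket floor. Release, rise and go above lid_large.

drive_tool([
  [[0,0,0],[0,0,0],1],
  [[0,0,0],[0,0,0],1],
  [[0,0,0],[0,0,0],1],
  [[0,0,0],[0,0,0],1],
  [[0,0,0],[0,0,0],1],
  [[-0.02,0,0],[0,0,0],1],
  [[-0.04,0,0],[0,0,0],1],
  [[-0.07,0,0],[0,0,0],1],
  [[-0.09,0,0.02],[0,0,0],1],
  [[-0.09,-0.02,0.05],[0,0,0],1],
  [[-0.09,-0.04,0.08],[0,0,0],1],
  [[-0.08,-0.06,0.11],[0,0,0],1],
  [[-0.08,-0.076,0.137],[0,0,0],1],
  [[-0.08,-0.076,0.137],[0,0,0],1],
  [[-0.08,-0.076,0.137],[0,0,0],1],
  [[-0.08,-0.076,0.137],[0,0,0],1],
  [[-0.08,-0.076,0.137],[0,0,0],1],
])

```text
clock: 10.92
tool_pos: [0.4184, 0.2879, 0.0718]
orientation: [-147.1, 89.9, 33.0]
force: [-0.9, 0.5, 0.2]
opening: 0.0876
```

```bash
python3 - <<'E'
from h import *
o=st();w=ctrl.snapshot("wrist");c=ctrl.get_calibration("wrist");cv2.imwrite("pics/w5.png",w)
p=pix(c,[.4176,.2881,.01],True);print(p);q=pix(c,[.555,.2124,.045],True);print(q)
for k,p,x in (("lid_large",p,[.4176,.2881]),("jar_large",q,[.555,.2124])):
  try:
    pr=PROF[k] if k[0]=="l" else [(.020,.031),(.038,.031),(.052,.0245)]
    xy,a,b=fit(c,blob(w,p),x,pr,True);print(k,xy,a,b)
  except Exception as e: print(e)
print(rel([.418,.2887,-.026],180))
E
```

```text
t 10.92 [0.4184 0.2879 0.0718] [-147.1   89.9   33. ] F [-0.9  0.5  0.2] op 0.0876 j [ 57.  12. -30.   0. -49.  33.]
[315.10118185 244.79636752]
[441.6298959   43.16327371]
lid_large [0.41822762 0.28757165] 5664.0 6222.0894737856
jar_large [0.55456904 0.21139028] 7511.0 7419.053776119188
([0.0977, -0.0009, 0.0006], [0.04, -0.08, 0.05])
```

View pics/w5.png

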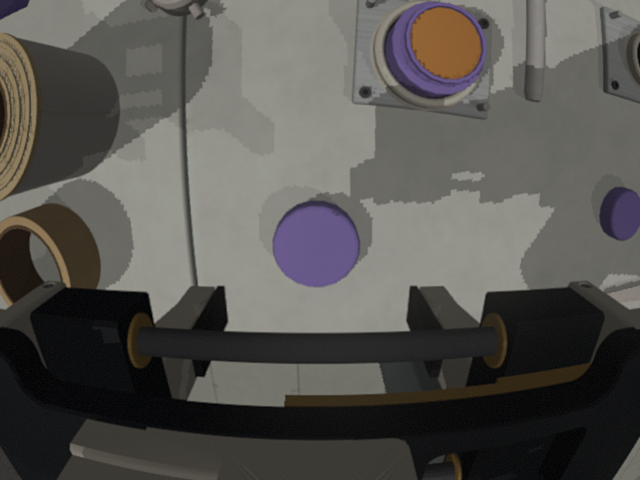

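The large jar stands seated in its nest, fitted at (0.5546, 0.2114), and the lid is at (316,243) in the picture. Lowering over the lid.

drive_tool([
  [[0.03,0,0],[0,0,0],1],
  [[0.06,0,0],[0,0,0],1],
  [[0.08,0,0],[0,0,0],1],
  [[0.092,0,0],[0,0,0],1],
  [[0.098,0,0],[0,0,0],1],
  [[0.098,0,0],[0,0,0],1],
])

```text
clock: 11.47
tool_pos: [0.4187, 0.2865, -0.0277]
orientation: [85.4, 89.9, -94.7]
force: [0.3, -0.5, -0.3]
opening: 0.0877
```

drive_tool([
  [[0.002,0,0],[0,0,0],1],
  [[0.003,0,0],[0,0,0],1],
  [[0.003,0,0],[0,0,0],1],
])

```text
clock: 11.72
tool_pos: [0.4191, 0.2868, -0.0301]
orientation: [131.4, 90.0, -48.7]
force: [-0.0, -0.8, 0.6]
opening: 0.0877
```

drive_tool([
  [[0.001,0,0],[0,0,0],1],
  [[0.002,0,0],[0,0,0],1],
  [[0.002,0,0],[0,0,0],1],
])

```text
clock: 11.97
tool_pos: [0.4192, 0.287, -0.0318]
orientation: [-172.6, 89.9, 7.3]
force: [-0.1, 0.5, 0.4]
opening: 0.0876
```

drive_tool([
  [[0,0,0],[0,0,0],0.5],
  [[0,0,0],[0,0,0],0],
  [[0,0,0],[0,0,0],0],
  [[0,0,0],[0,0,0],0],
  [[0,0,0],[0,0,0],0],
  [[0,0,0],[0,0,0],0],
  [[0,0,0],[0,0,0],0],
])

```text
clock: 12.55
tool_pos: [0.4192, 0.287, -0.0318]
orientation: [-173.4, 89.9, 6.5]
force: [-0.7, 0.4, 0.9]
opening: 0.0613
```

```bash
python3 - <<'E'
from h import *
o=st();print(rel([.555,.212,.05],180))
E
```

```text
t 12.55 [ 0.4192  0.287  -0.0318] [-173.4   89.9    6.5] F [-0.7  0.4  0.9] op 0.0613 j [ 57.  20. -35.   0. -34.  33.]
([-0.0817, 0.0749, -0.1359], [-0.07, -0.05, 0.01])
```

drive_tool([
  [[-0.02,0,0],[0,0,0],0],
  [[-0.05,0,0],[0,0,0],0],
  [[-0.08,0,0],[0,0,0],0],
  [[-0.09,0.02,-0.03],[0,0,0],0],
  [[-0.09,0.04,-0.06],[0,0,0],0],
  [[-0.085,0.055,-0.1],[0,0,0],0],
  [[-0.075,0.075,-0.136],[0,0,0],0],
  [[-0.075,0.075,-0.136],[0,0,0],0],
  [[-0.075,0.075,-0.136],[0,0,0],0],
  [[-0.075,0.075,-0.136],[0,0,0],0],
  [[-0.075,0.075,-0.136],[0,0,0],0],
])

```text
clock: 13.47
tool_pos: [0.5543, 0.2122, 0.0434]
orientation: [-175.6, 90.0, 4.4]
force: [-0.2, -0.4, 0.1]
opening: 0.0614
```

```bash
python3 - <<'E'
from h import *
o=st();w=ctrl.snapshot("wrist");cs=ctrl.get_calibration("side");S=ctrl.snapshot("side")
x,y=map(int,pix(cs,[.555,.212,.04]))
cv2.imwrite("pics/w6.png",np.hstack([cv2.resize(w,(480,360)),cv2.resize(S[y-45:y+45,x-40:x+40],(320,360),interpolation=cv2.INTER_CUBIC)]))
print(rel([.5556,.2122,.007],180))
E
```

```text
t 13.47 [0.5543 0.2122 0.0434] [-175.6   90.     4.4] F [-0.2 -0.4  0.1] op 0.0614 j [ 40.  21. -21.   0. -48.  50.]
([0.0368, 0.0005, -0.0012], [0.02, -0.07, 0.03])
```

View pics/w6.png

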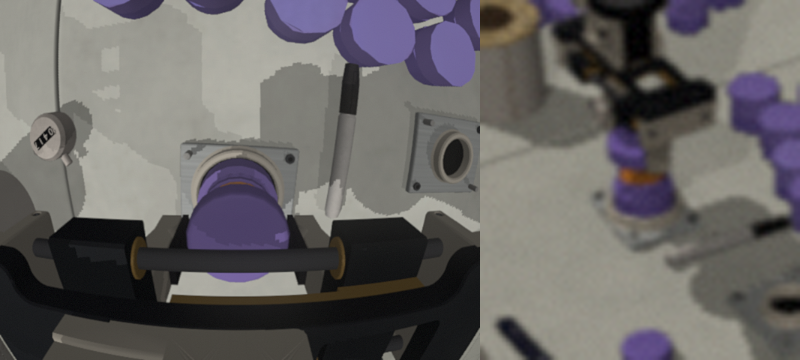

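The lid is held level above the jar's neck. Lowering it.

drive_tool([
  [[0.008,0.0003,-0.0012],[0,0,0],0],
  [[0.016,0.0003,-0.0012],[0,0,0],0],
  [[0.02,0.0003,-0.0012],[0,0,0],0],
  [[0.023,0.0003,-0.0012],[0,0,0],0],
  [[0.026,0.0003,-0.0012],[0,0,0],0],
  [[0.029,0.0003,-0.0012],[0,0,0],0],
  [[0.029,0.0003,-0.0012],[0,0,0],0],
])

```text
clock: 14.15
tool_pos: [0.5552, 0.2122, 0.0141]
orientation: [172.1, 90.0, -7.8]
force: [0.1, -0.0, -0.3]
opening: 0.0611
```

drive_tool([
  [[0.002,0,0],[0,0,0],0],
  [[0.004,0,0],[0,0,0],0],
  [[0.006,0,0],[0,0,0],0],
  [[0.007,0,0],[0,0,0],0],
  [[0.0078,0,0],[0,0,0],0],
  [[0.0078,0,0],[0,0,0],0],
])

```text
clock: 14.65
tool_pos: [0.5553, 0.2122, 0.0072]
orientation: [178.3, 89.9, -1.7]
force: [-3.1, -0.4, 8.4]
opening: 0.0614
```

Contact of 8 N exactly at the home height. Release and go to jar_small.

drive_tool([
  [[0,0,0],[0,0,0],1],
  [[0,0,0],[0,0,0],1],
  [[0,0,0],[0,0,0],1],
  [[0,0,0],[0,0,0],1],
  [[0,0,0],[0,0,0],1],
  [[-0.03,0,0],[0,0,0],1],
  [[-0.06,0,0],[0,0,0],1],
  [[-0.09,0.02,0.01],[0,0,0],1],
  [[-0.09,0.1,0.03],[0,0,0],1],
  [[-0.09,0.2,0.06],[0,0,0],1],
  [[-0.09,0.3,0.09],[0,0,0],1],
  [[-0.09,0.3545,0.108],[0,0,0],1],
  [[-0.09,0.3545,0.108],[0,0,0],1],
  [[-0.09,0.3545,0.108],[0,0,0],1],
  [[-0.09,0.3545,0.108],[0,0,0],1],
  [[-0.09,0.3545,0.108],[0,0,0],1],
  [[-0.09,0.3545,0.108],[0,0,0],1],
  [[-0.09,0.3545,0.108],[0,0,0],1],
  [[-0.09,0.3545,0.108],[0,0,0],1],
  [[-0.09,0.3545,0.108],[0,0,0],1],
])

```text
clock: 16.32
tool_pos: [0.4477, -0.1422, 0.0972]
orientation: [175.9, 89.9, -4.1]
force: [0.8, -0.4, 1.2]
opening: 0.0876
```

```bash
python3 - <<'E'
from h import *
o=st();w=ctrl.snapshot("wrist");c=ctrl.get_calibration("wrist");cv2.imwrite("pics/w7.png",w)
for k,x in {"jar_small":[.4465,-.1428],"jar_medium":[.427,-.2965],"lid_medium":[.447,.0103]}.items():
  try:
    p=pix(c,[*x,.02],True);xy,a,b=fit(c,blob(w,p),x,PROF[k],True);print(k,p.round(),xy.round(4),a,b)
  except Exception as e: print(k,e)
for k,x in {"nest_small":[.5915,-.0094],"nest_medium":[.5553,-.216]}.items():
  try:
    xy,a,b=fitnest(c,w,x,k);print(k,pix(c,[*x,.02],True).round(),xy.round(4),a,b)
  except Exception as e: print(k,e)
print(rel([.447,-.1425,-.018],180))
E
```

```text
t 16.32 [ 0.4477 -0.1422  0.0972] [175.9  89.9  -4.1] F [ 0.8 -0.4  1.2] op 0.0876 j [  6.   6. -32.   0. -51.  84.]
jar_small [317. 239.] [ 0.446  -0.1423] 2527.0 2954.3552730917
jar_medium [500. 262.] [ 0.4266 -0.296 ] 2833.0 3101.568175333552
lid_medium [131. 238.] [0.4469 0.0105] 2309.0 2637.937021834834
nest_small [142.  57.] [ 0.5915 -0.0058] 1504.0 1424.5
nest_medium [418.  96.] [ 0.5561 -0.2154] 3290.0 3175.25
([0.1152, 0.0006, 0.0009], [0.06, -0.06, -0.0])
```

View pics/w7.png

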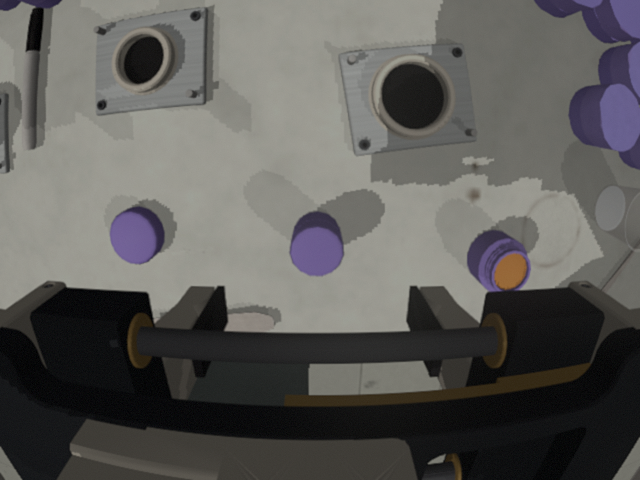

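All is as expected: jar_small (317,243), nest_small (142,58), nest_medium (412,96). Grip the small jar.

drive_tool([
  [[0.03,0,0.001],[0,0,0],1],
  [[0.06,0,0.001],[0,0,0],1],
  [[0.09,0,0.001],[0,0,0],0.8],
  [[0.105,0,0.001],[0,0,0],0.7],
  [[0.111,0,0.001],[0,0,0],0.6],
  [[0.111,0,0.001],[0,0,0],0],
  [[0.111,0,0.001],[0,0,0],0],
  [[0.111,0,0.001],[0,0,0],0],
  [[0.111,0,0.001],[0,0,0],0],
  [[0.111,0,0.001],[0,0,0],0],
  [[0.111,0,0.001],[0,0,0],0],
  [[0.111,0,0.001],[0,0,0],0],
  [[0.111,0,0.001],[0,0,0],0],
])

```text
clock: 17.45
tool_pos: [0.4477, -0.1418, -0.0129]
orientation: [-178.5, 89.8, 1.6]
force: [-0.6, 1.6, 6.8]
opening: 0.0368
```

drive_tool([
  [[-0.03,0,0],[0,0,0],0],
  [[-0.06,0,0],[0,0,0],0],
  [[-0.07,-0.02,-0.02],[0,0,0],0],
  [[-0.07,-0.05,-0.04],[0,0,0],0],
  [[-0.07,-0.08,-0.06],[0,0,0],0],
  [[-0.07,-0.11,-0.08],[0,0,0],0],
  [[-0.07,-0.134,-0.1],[0,0,0],0],
  [[-0.07,-0.134,-0.1],[0,0,0],0],
  [[-0.07,-0.134,-0.1],[0,0,0],0],
  [[-0.07,-0.134,-0.1],[0,0,0],0],
  [[-0.07,-0.134,-0.1],[0,0,0],0],
])

```text
clock: 18.37
tool_pos: [0.5465, -0.0084, 0.0573]
orientation: [-180.0, 89.9, 0.0]
force: [0.8, 0.2, -1.2]
opening: 0.0371
```

```bash
python3 - <<'E'
from h import *
o=st();w=ctrl.snapshot("wrist");c=ctrl.get_calibration("wrist");cv2.imwrite("pics/w8.png",w)
xy,a,b=fitnest(c,w,[.5915,-.008],"nest_small");print(xy.round(4),a,b)
print(rel([.5929,xy[1]+.0005,.05],180))
E
```

```text
t 18.37 [ 0.5465 -0.0084  0.0573] [-180.    89.9    0. ] F [ 0.8  0.2 -1.2] op 0.0371 j [ 20.  16. -26.   0. -48.  70.]
[ 0.5906 -0.0076] 2921.0 3034.0
([0.0076, -0.0014, -0.0463], [0.01, -0.15, 0.0])
```

drive_tool([
  [[0,-0.001,-0.03],[0,0,0],0],
  [[0,-0.0013,-0.0458],[0,0,0],0],
  [[0.015,-0.0013,-0.0458],[0,0,0],0],
  [[0.03,-0.0013,-0.0458],[0,0,0],0],
  [[0.04,-0.0013,-0.0458],[0,0,0],0],
  [[0.045,-0.0013,-0.0458],[0,0,0],0],
  [[0.048,-0.0013,-0.0458],[0,0,0],0],
  [[0.051,-0.0013,-0.0458],[0,0,0],0],
  [[0.054,-0.0013,-0.0458],[0,0,0],0],
  [[0.054,-0.0013,-0.0458],[0,0,0],0],
])

```text
clock: 19.25
tool_pos: [0.5925, -0.0071, 0.0035]
orientation: [-177.5, 89.9, 2.5]
force: [0.0, 0.5, -0.6]
opening: 0.0372
```

drive_tool([
  [[0.002,0,0],[0,0,0],0],
  [[0.004,0,0],[0,0,0],0],
  [[0.006,0,0],[0,0,0],0],
  [[0.008,0,0],[0,0,0],0],
  [[0.008,0,0],[0,0,0],0],
])

```text
clock: 19.67
tool_pos: [0.5925, -0.0071, -0.0047]
orientation: [-178.3, 89.9, 1.7]
force: [-0.4, 0.6, -0.4]
opening: 0.0373
```

drive_tool([
  [[0.001,0,0],[0,0,0],0],
  [[0.001,0,0],[0,0,0],0],
])

```text
clock: 19.83
tool_pos: [0.5926, -0.0072, -0.0049]
orientation: [177.6, 89.8, -2.3]
force: [-2.6, 0.4, 8.0]
opening: 0.0371
```

drive_tool([
  [[0,0,0],[0,0,0],0.7],
  [[0,0,0],[0,0,0],0.7],
  [[0,0,0],[0,0,0],0.8],
  [[0,0,0],[0,0,0],0.8],
  [[-0.03,0,0],[0,0,0],1],
  [[-0.06,0,0],[0,0,0],1],
  [[-0.1,0.02,0.01],[0,0,0],1],
  [[-0.1,0.06,0.03],[0,0,0],1],
  [[-0.1,0.16,0.07],[0,0,0],1],
  [[-0.1,0.2884,0.165],[0,0,0],1],
  [[-0.1,0.2884,0.165],[0,0,0],1],
  [[-0.1,0.2884,0.165],[0,0,0],1],
  [[-0.1,0.2884,0.165],[0,0,0],1],
  [[-0.1,0.2884,0.165],[0,0,0],1],
  [[-0.1,0.2884,0.165],[0,0,0],1],
  [[-0.1,0.2884,0.165],[0,0,0],1],
  [[-0.1,0.2884,0.165],[0,0,0],1],
  [[-0.1,0.2884,0.165],[0,0,0],1],
])

```text
clock: 21.33
tool_pos: [0.4276, -0.2957, 0.0947]
orientation: [178.4, 89.8, -1.6]
force: [0.3, 0.2, -0.2]
opening: 0.0874
```

```bash
python3 - <<'E'
from h import *
o=st();w=ctrl.snapshot("wrist");c=ctrl.get_calibration("wrist");cv2.imwrite("pics/w9.png",w)
for k,x in {"jar_medium":[.427,-.2965]}.items():
    p=pix(c,[*x,.02],True);xy,a,b=fit(c,blob(w,p),x,PROF[k],True);print(k,p.round(),xy.round(4),a,b)
for k,x in {"nest_medium":[.556,-.216]}.items():
    xy2,a,b=fitnest(c,w,x,k);print(k,pix(c,[*x,.02],True).round(),xy2.round(4),a,b)
print(rel([xy[0]+.001,xy[1]+.0005,-.017],180))
cv2.imwrite("pics/v9.png",np.hstack([cv2.resize(w,(480,360)),cv2.resize(ctrl.snapshot("side")[150:290,230:350],(309,360),interpolation=cv2.INTER_CUBIC)]))
E
```

```text
t 21.33 [ 0.4276 -0.2957  0.0947] [178.4  89.8  -1.6] F [ 0.3  0.2 -0.2] op 0.0874 j [-13.  11. -27.  -0. -52. 103.]
jar_medium [317. 240.] [ 0.4266 -0.2947] 3367.0 3668.365712541621
nest_medium [206.  69.] [ 0.5565 -0.2123] 3165.0 3010.5
([0.1117, -0.0012, 0.0007], [0.06, -0.17, -0.01])
```

View pics/v9.png

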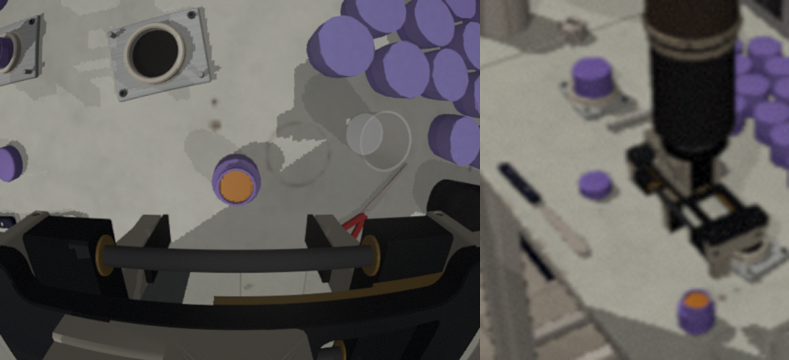

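The large jar is closed in its nest, the small jar is in its own, and the medium jar is at (237,182) in the left half. The glass beside it is clear of the gripper. Grip the medium jar.

drive_tool([
  [[0.03,-0.001,0.0007],[0,0,0],1],
  [[0.06,-0.001,0.0007],[0,0,0],1],
  [[0.09,-0.001,0.0007],[0,0,0],1],
  [[0.105,-0.001,0.0007],[0,0,0],0.8],
  [[0.111,-0.001,0.0007],[0,0,0],0.7],
  [[0.111,-0.001,0.0007],[0,0,0],0.5],
  [[0.111,-0.001,0.0007],[0,0,0],0],
  [[0.111,-0.001,0.0007],[0,0,0],0],
  [[0.111,-0.001,0.0007],[0,0,0],0],
  [[0.111,-0.001,0.0007],[0,0,0],0],
  [[0.111,-0.001,0.0007],[0,0,0],0],
  [[0.111,-0.001,0.0007],[0,0,0],0],
  [[0.111,-0.001,0.0007],[0,0,0],0],
])

```text
clock: 22.52
tool_pos: [0.4287, -0.2943, -0.0152]
orientation: [172.0, 89.7, -7.9]
force: [-0.1, 2.9, 7.1]
opening: 0.0468
```

drive_tool([
  [[-0.02,0,0],[0,0,0],0],
  [[-0.05,0,0],[0,0,0],0],
  [[-0.07,0,0],[0,0,0],0],
  [[-0.07,-0.025,-0.025],[0,0,0],0],
  [[-0.07,-0.05,-0.05],[0,0,0],0],
  [[-0.07,-0.081,-0.08],[0,0,0],0],
  [[-0.07,-0.081,-0.08],[0,0,0],0],
  [[-0.07,-0.081,-0.08],[0,0,0],0],
  [[-0.07,-0.081,-0.08],[0,0,0],0],
  [[-0.07,-0.081,-0.08],[0,0,0],0],
])

```text
clock: 23.35
tool_pos: [0.5072, -0.2135, 0.055]
orientation: [172.9, 89.8, -7.1]
force: [-0.2, -0.5, -0.2]
opening: 0.0473
```

```bash
python3 - <<'E'
from h import *
o=st();w=ctrl.snapshot("wrist");c=ctrl.get_calibration("wrist")
xy,a,b=fitnest(c,w,[.556,-.214],"nest_medium");print(xy.round(4),a,b)
print(rel([xy[0]+.0014,xy[1]+.0004,-.0072],180))
E
```

```text
t 23.35 [ 0.5072 -0.2135  0.055 ] [172.9  89.8  -7.1] F [-0.2 -0.5 -0.2] op 0.0473 j [ -2.  16. -26.   0. -48.  92.]
[ 0.5551 -0.2149] 4785.0 4847.25
([0.0625, 0.0009, -0.049], [0.05, -0.26, -0.03])
```

drive_tool([
  [[0,0.001,-0.03],[0,0,0],0],
  [[0,0.0012,-0.0492],[0,0,0],0],
  [[0.015,0.0012,-0.0492],[0,0,0],0],
  [[0.03,0.0012,-0.0492],[0,0,0],0],
  [[0.04,0.0012,-0.0492],[0,0,0],0],
  [[0.045,0.0012,-0.0492],[0,0,0],0],
  [[0.048,0.0012,-0.0492],[0,0,0],0],
  [[0.051,0.0012,-0.0492],[0,0,0],0],
  [[0.054,0.0012,-0.0492],[0,0,0],0],
  [[0.054,0.0012,-0.0492],[0,0,0],0],
])

```text
clock: 24.23
tool_pos: [0.5566, -0.2149, 0.0013]
orientation: [173.1, 89.7, -6.9]
force: [-0.7, -0.0, -1.5]
opening: 0.047
```

drive_tool([
  [[0.002,0,0],[0,0,0],0],
  [[0.004,0,0],[0,0,0],0],
  [[0.006,0,0],[0,0,0],0],
  [[0.008,0,0],[0,0,0],0],
  [[0.009,0,0],[0,0,0],0],
  [[0.009,0,0],[0,0,0],0],
])

```text
clock: 24.73
tool_pos: [0.5567, -0.2149, -0.0071]
orientation: [171.3, 89.7, -8.6]
force: [-3.1, 1.9, 5.0]
opening: 0.0468
```

drive_tool([
  [[-0.0005,0,0],[0,0,0],1],
  [[-0.0005,0,0],[0,0,0],1],
  [[-0.0005,0,0],[0,0,0],1],
  [[-0.0005,0,0],[0,0,0],1],
  [[-0.0005,0,0],[0,0,0],1],
  [[-0.03,0,0],[0,0,0],1],
  [[-0.06,0,0],[0,0,0],1],
  [[-0.1,-0.01,0.01],[0,0,0],1],
  [[-0.1,-0.1,0.05],[0,0.26,0],1],
  [[-0.1,-0.2257,0.109],[0,0.26,0],1],
  [[-0.1,-0.2257,0.109],[0,0.26,0],1],
  [[-0.1,-0.2257,0.109],[0,0.26,0],1],
  [[-0.1,-0.2257,0.109],[0,0.26,0],1],
  [[-0.1,-0.2257,0.109],[0,0.26,0],1],
  [[-0.1,-0.2257,0.109],[0,0.26,0],1],
  [[-0.1,-0.2257,0.109],[0,0.26,0],1],
  [[-0.1,-0.2257,0.109],[0,0.26,0],1],
])

```text
clock: 26.15
tool_pos: [0.4473, 0.0109, 0.0924]
orientation: [176.4, 89.4, -3.4]
force: [0.3, -1.1, -0.3]
opening: 0.0875
```

```bash
python3 - <<'E'
from h import *
o=st();w=ctrl.snapshot("wrist");c=ctrl.get_calibration("wrist");cv2.imwrite("pics/w10.png",w)
x=[.447,.0104];p=pix(c,[*x,.01],True);xy,a,b=fit(c,blob(w,p),x,PROF["lid_medium"],True);print(p.round(),xy.round(4),a,b)
for n in("wrist",):
  for k,x,pr in (("jm",[.5553,-.2149],[(.020,.024),(.038,.024),(.052,.0175)]),("js",[.5908,-.0074],[(.020,.019),(.057,.019)])):
    try:
      p=pix(c,[*x,.045],True);print(k,p.round(),[np.round(v,4) for v in fit(c,blob(w,p),x,pr,True)])
    except Exception as e: print(e)
print(rel([xy[0]+.0013,xy[1]+.0005,-.0315],180))
E
```

```text
t 26.15 [0.4473 0.0109 0.0924] [176.4  89.4  -3.4] F [ 0.3 -1.1 -0.3] op 0.0875 j [ 27.   4. -36.   0. -50.  63.]
[316. 237.] [0.4471 0.0099] 2916.0 3322.404110111296
jm [602. 119.] [array([ 0.5552, -0.2156]), np.float64(2815.0), np.float64(2760.4049)]
js [344.  35.] [array([ 0.5898, -0.0081]), np.float64(3106.0), np.float64(3311.8128)]
([0.1237, -0.0001, 0.0001], [0.06, -0.54, -0.04])
```

View pics/w10.png

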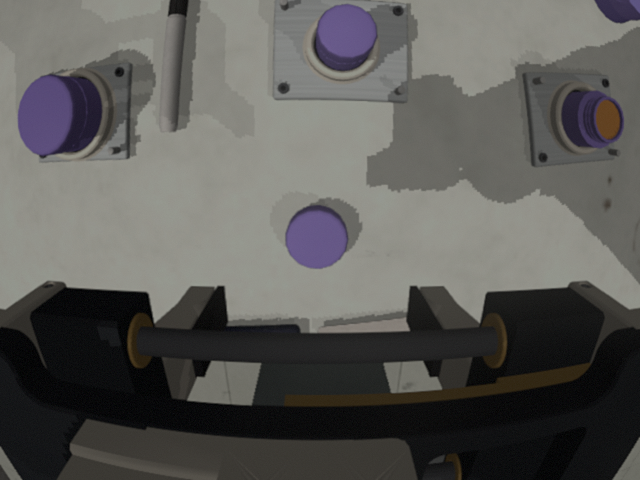

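All three jars stand seated, and lid_medium is at (317,236). Grip it, correcting the small tilt on the way.

drive_tool([
  [[0.04,0,0],[0,-0.5,0],1],
  [[0.08,0,0],[0,-0.5,0],1],
  [[0.105,0,0],[0,-0.5,0],1],
  [[0.118,0,0],[0,-0.5,0],0.9],
  [[0.122,0,0],[0,-0.5,0],0.8],
  [[0.1235,0,0],[0,-0.5,0],0.7],
  [[0.1235,0,0],[0,-0.5,0],0.5],
  [[0.1235,0,0],[0,-0.5,0],0],
  [[0.1235,0,0],[0,-0.5,0],0],
  [[0.1235,0,0],[0,-0.5,0],0],
  [[0.1235,0,0],[0,-0.5,0],0],
  [[0.1235,0,0],[0,-0.5,0],0],
  [[0.1235,0,0],[0,-0.5,0],0],
])

```text
clock: 27.28
tool_pos: [0.4488, 0.0103, -0.0309]
orientation: [152.8, 89.9, -27.1]
force: [0.4, -1.7, 5.1]
opening: 0.0471
```

```bash
python3 - <<'E'
from h import *
o=st();print(rel([o["tool_pos"][0]+.1081,-.2150,o["tool_pos"][2]+.075],180))
E
```

```text
t 27.28 [ 0.4488  0.0103 -0.0309] [152.8  89.9 -27.1] F [ 0.4 -1.7  5.1] op 0.0471 j [ 27.  16. -43.   0. -31.  63.]
([-0.0747, 0.2255, -0.1079], [0.06, -0.08, -0.04])
```

drive_tool([
  [[-0.03,0,0],[0,0,0],0],
  [[-0.06,0,0],[0,0,0],0],
  [[-0.085,0.03,-0.02],[0,0,0],0],
  [[-0.085,0.07,-0.04],[0,0,0],0],
  [[-0.085,0.11,-0.06],[0,0,0],0],
  [[-0.085,0.15,-0.08],[0,0,0],0],
  [[-0.08,0.19,-0.1],[0,0,0],0],
  [[-0.075,0.2255,-0.108],[0,0,0],0],
  [[-0.075,0.2255,-0.108],[0,0,0],0],
  [[-0.075,0.2255,-0.108],[0,0,0],0],
  [[-0.075,0.2255,-0.108],[0,0,0],0],
  [[-0.075,0.2255,-0.108],[0,0,0],0],
  [[-0.075,0.2255,-0.108],[0,0,0],0],
])

```text
clock: 28.37
tool_pos: [0.5568, -0.2139, 0.0447]
orientation: [159.7, 89.9, -20.1]
force: [-0.7, 0.1, 0.8]
opening: 0.0469
```

```bash
python3 - <<'E'
from h import *
o=st();print(rel([.5569,-.2150,.0081],180))
w=ctrl.snapshot("wrist");cs=ctrl.get_calibration("side");S=ctrl.snapshot("side")
x,y=map(int,pix(cs,[.555,-.215,.05]))
cv2.imwrite("pics/w11.png",np.hstack([cv2.resize(w,(480,360)),cv2.resize(S[y-45:y+45,x-40:x+40],(320,360),interpolation=cv2.INTER_CUBIC)]))
E
```

```text
t 28.37 [ 0.5568 -0.2139  0.0447] [159.7  89.9 -20.1] F [-0.7  0.1  0.8] op 0.0469 j [ -2.  21. -20.   0. -49.  92.]
([0.0366, 0.0011, -0.0], [0.14, -0.09, -0.03])
```

View pics/w11.png

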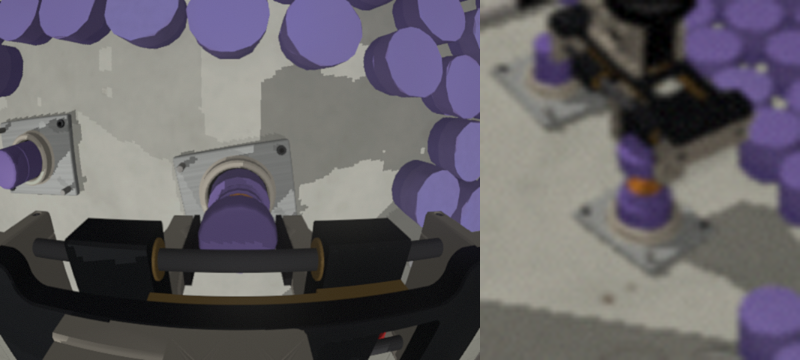

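The lid is held above the medium jar's neck, aligned in both views. Lowering it.

drive_tool([
  [[0.008,0.0011,0],[0,0,0],0],
  [[0.016,0.0011,0],[0,0,0],0],
  [[0.02,0.0011,0],[0,0,0],0],
  [[0.023,0.0011,0],[0,0,0],0],
  [[0.026,0.0011,0],[0,0,0],0],
  [[0.029,0.0011,0],[0,0,0],0],
  [[0.029,0.0011,0],[0,0,0],0],
])

```text
clock: 29.05
tool_pos: [0.5567, -0.215, 0.0151]
orientation: [150.7, 89.9, -29.2]
force: [-0.1, -0.3, 0.4]
opening: 0.0471
```

drive_tool([
  [[0.002,0,0],[0,0,0],0],
  [[0.004,0,0],[0,0,0],0],
  [[0.006,0,0],[0,0,0],0],
  [[0.007,0,0],[0,0,0],0],
  [[0.008,0,0],[0,0,0],0],
  [[0.008,0,0],[0,0,0],0],
])

```text
clock: 29.55
tool_pos: [0.5568, -0.2151, 0.0081]
orientation: [144.0, 89.9, -35.8]
force: [-3.4, 2.1, 8.2]
opening: 0.047
```

The lid is home with 8 N. Release, rise and back off for the final check.

drive_tool([
  [[0,0,0],[0,0,0],1],
  [[0,0,0],[0,0,0],1],
  [[0,0,0],[0,0,0],1],
  [[0,0,0],[0,0,0],1],
  [[0,0,0],[0,0,0],1],
  [[-0.03,0,0],[0,0,0],1],
  [[-0.06,0,0],[0,0,0],1],
  [[-0.1,0,0],[0,0,0],1],
  [[-0.14,-0.04,0.03],[0,0,0],1],
  [[-0.16,-0.1,0.08],[0,0,0],1],
  [[-0.16,-0.15,0.1],[0,0,0],1],
  [[-0.16,-0.19,0.12],[0,0,0],1],
  [[-0.16,-0.19,0.12],[0,0,0],1],
  [[-0.16,-0.19,0.12],[0,0,0],1],
  [[-0.16,-0.19,0.12],[0,0,0],1],
])

```text
clock: 30.8
tool_pos: [0.4343, -0.0221, 0.169]
orientation: [-165.0, 89.8, 15.4]
force: [0.2, -0.9, 0.6]
opening: 0.0875
```

```bash
python3 - <<'E'
from h import *
o=st();w=ctrl.snapshot("wrist");S=ctrl.snapshot("side")
cw=ctrl.get_calibration("wrist");cs=ctrl.get_calibration("side")
for k,x,pr in (("L",[.5547,.212],[(.020,.031),(.057,.031)]),("M",[.5555,-.215],[(.020,.024),(.057,.024)]),("S",[.591,-.0074],[(.020,.019),(.057,.019)])):
  for n,c,im,f in (("w",cw,w,True),("s",cs,S,False)):
    try: print(k,n,[np.round(v,4) for v in fit(c,blob(im,pix(c,[*x,.045],f)),x,pr,f)])
    except Exception as e: print(k,n,e)
cv2.imwrite("pics/w12.png",np.hstack([cv2.resize(w,(400,300)),cv2.resize(S[160:280,230:390],(400,300),interpolation=cv2.INTER_CUBIC)]))
E
```

```text
t 30.8 [ 0.4343 -0.0221  0.169 ] [-165.    89.8   15.4] F [ 0.2 -0.9  0.6] op 0.0875 j [ 23.  -2. -30.   0. -61.  67.]
L w [array([0.5552, 0.2068]), np.float64(3411.0), np.float64(3603.3168)]
L s [array([0.5326, 0.1995]), np.float64(62.0), np.float64(231.8013)]
M w [array([ 0.5565, -0.2157]), np.float64(2437.0), np.float64(2585.6366)]
M s [array([ 0.5532, -0.218 ]), np.float64(171.0), np.float64(212.698)]
S w [array([ 0.5914, -0.0101]), np.float64(1759.0), np.float64(1907.7394)]
S s [array([ 0.5903, -0.0099]), np.float64(105.0), np.float64(128.8456)]
```

View pics/w12.png

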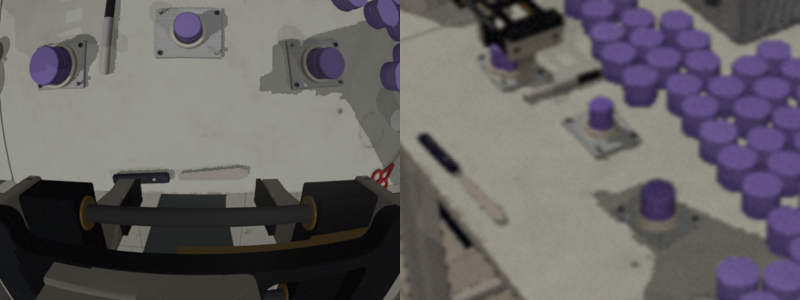

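All three jars stand upright and closed in their nests, and the robot is clear of everything. The side view's fit for the large jar is bad only because the gripper hides it there. Handing in.

```bash
python3 -c "
from plant import ctrl
print(ctrl.close_job(), ctrl.get_obs()['clock'])"
```

```text
the job is handed in; nothing more can be done
the job is handed in; nothing more can be done
```

I stood the large, medium and small jars in their matching nests, then pushed each lid straight down onto its own seated jar. The job was handed in at about 31 s, with everything released; no verdict is reported.

**What went wrong on the way:** The first grip on the large jar closed in the air above its rim. The real fingertips sit about 35–40 mm short of the reported TCP. I worked that out from the images and went lower from then on; the jar had not moved.

**Last checks:**
- **Seating:** Each jar met its pocket floor at the expected height. Each lid came home at the expected height with about 8 N.
- **Final pictures:** All three jars look upright and closed in their nests. The medium and small jars fit within about 4 mm of their nest axes.
- **Checks that disagreed:** The final fits of the large jar were unreliable. The wrist view put it about 5 mm off in y, seen obliquely, and in the side view the gripper partly hid it. An earlier closer view, before the lid went on, put it within 1 mm of its nest.

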